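# Prop a sagging pipe with a ratchet pipe stand

## Task

The free end of the clamped pipe sags under its valve. Slowly lift the column of the ratchet stand by its side handle until the V saddle just meets the pipe, go on for exactly two more clicks, and let the column down gently on its pawl - neither dropping it nor forcing it down - before you let go. Then press the lock tab fully down to lock the pawl, and leave the loose things on the bench where they are.

Things in the scene. Friction and masses are not known exactly. Their poses are not given: they have to be found in the camera images.
- vise: Blue bench vise, 240 mm tall, bolted to the bench; origin at the centre of its underside. It holds a white plastic pipe (32 mm diameter) that runs out of its jaws (60 mm from the origin) along the vise's -y, axis 222 mm above the bench at the jaws. Its sag at the stand, 270 mm from the jaws, is 6 to 20 mm, not told; pushed up there it gives elastically, about 0.47 N per mm.
- stand: Grey steel ratchet pipe stand bolted to the bench, base 150 x 140 mm; origin at the centre of its underside, z up, y along the pipe (+y towards the vise), -x roughly towards the robot. A square sleeve 100 mm tall guides the column; pawl and lock are on its -y side.
- column: Square ratchet column, 27 mm, 0.34 to 0.48 kg, slides up out of the stand by up to 63 mm; origin = the stand's when down. Notches every 10 mm; begins fully down or one notch up. Lifting takes about 5 N for the free 3 mm above a notch, then 8 to 10 N as the pawl rides the next tooth; at the click, 0 to 2 mm above the notch, the pull drops by about 4 N. The pipe adds its load. Keep it under 0.12 m/s, up and down.
- column_handle (a point): Grip point on the column's side handle, a level steel bar 12 mm wide and 14 mm tall that sticks out of the column head along the stand's -x to 128 mm from the column's axis. The point is 92 mm from the axis, mid-width and mid-height, 144 mm above the bench with the column down. Grip from above, fingers closing along the stand's y. The pipe runs 92 mm beyond, higher up.
- saddle (a point): Bottom of the V saddle on top of the column (wings at 45 degrees), 155 mm above the bench with the column down. The pipe meets the wings when its axis is 22.6 mm above this point.
- pawl: Dark steel sprung pawl, 24 mm wide, hinged on the stand's -y side with its nose in the rack; origin on its pin, 30 mm from the column's axis, 70 mm above the bench. Leave it to its spring. Let down after a click, the column rests on it 0 to 2 mm lower, unable to go further down. Column, load and hand together must not press on it with more than 25 N.
- lock (a joint): Pawl lock: a shaft with a finger that drops in behind the pawl. 0 = open, tab tilted up by 34 degrees; 0.70 rad = locked, at its stop, tab 6 degrees below level. Stays where it is left; turning it takes about 4 N on the tab.
- lock_tab (a point): Centre of the top of the lock's black rubber press tab (26 x 24 mm). The tab points along the stand's -y, at x = -90 mm of the stand; it swings down about the lock shaft, which lies along the stand's x at y = -60 mm, z = 104 mm of the stand. The point is 44 mm from the shaft: 133 mm above the bench when open, 104 mm when locked.
- elbow_a: White pipe elbow, 51 x 51 x 42 mm, loose near the stand; origin under its corner. Leave it alone.
- elbow_b: White pipe elbow, 51 x 51 x 42 mm, loose on the bench; origin under its corner. Leave it alone.
- tee: White pipe tee, 64 x 55 x 42 mm, loose near the stand; origin under its middle. Leave it alone.
- coupling: White pipe coupling, 44 mm across, 42 mm tall, upright; origin under its middle. Leave it alone.
- tape_measure: Black tape measure, 70 x 38 x 64 mm; origin under its middle. Leave it alone.
- offcut: White pipe offcut, 25 mm across, 160 mm long, lying; origin under its middle. Leave it alone.
- spare_valve: Loose brass ball valve, 62 mm long, 58 mm tall; origin under its middle. Leave it alone.
- wrench: Steel wrench, 200 mm long, lying; origin under its middle. Leave it alone.

How it is judged (in metres and radians):
On the way, in this order (a step that is already met when the one before it is completed fails the run):
1. the column stands two clicks past the first touch, resting on its pawl and let go, with the lock still open (contact force between column and vise between 4 and 13.8 N and contact force between column and pawl above 3 N and contact force between the fingers and column below 0.3 N and linear speed of column below 0.01 m/s and value of joint lock below 0.2 rad), for 0.3 s.
2. the lock tab is pressed fully down (value of joint lock above 0.63 rad), for 0.1 s.
At the end, for the whole second after the job is handed in: The saddle bears on the pipe with the load of two clicks past first touch (8 to 18 mm of lift, 5.4 to 12.4 N summed over the two faces of the V; 1.4 N, that is 2 mm, allowed either way), the column rests on its pawl (pawl load above 3 N), the lock stands at 0.63 rad or more (contact force between column and vise between 4 and 13.8 N and contact force between column and pawl above 3 N and linear speed of column below 0.01 m/s and value of joint lock above 0.63 rad).
It fails at once if the column is dropped on its pawl or jerked up (faster than 0.12 m/s) (linear speed of column above 0.12 m/s).
It fails at once if the column is forced down on its pawl (more than 25 N between them) (contact force between column and pawl above 25 N).
It fails at once if a loose thing on the bench is shoved by more than 30 mm (distance of any of elbow_a, elbow_b, tee, coupling, tape_measure, offcut, spare_valve, wrench from where it was at the start of the episode above 0.03 m).
It also fails if it takes over 72 s, if anything falls off the work surface, if the arm or the gripper's body presses on something with over 40 N, if the wrist force passes 120 N, or if a joint passes its speed limit or range.

## Robot

A 6-joint arm with a two-finger parallel gripper is mounted at the origin on the work surface. World frame = base frame: x ahead of the robot, y to its left, z up, the work surface at z = 0. Lengths are in mm, angles in rad, forces in N, time in s.
With the tool pointing down it reaches from about 350 to 975 mm from the base axis. Payload 17.4 kg.
Tool frame: the origin (TCP) lies on the centre line of the jaws, within the pads' length; the fingertips stand 19 mm ahead of it and the grasp point (between the pads) is the TCP; z points along the fingers, y is the line along which they close (so a half turn about z gives the same grasp; the last joint's range is limited). The gripper opens to 85 mm and grips with 20 to 120 N. Pads are 22 mm wide; open, the fingers measure 114 mm over their backs; the gripper's body (76 mm by 85 mm) begins 54 mm behind the grasp point. The pads swing forward as they close: fully open they stand 13 mm farther back than shut.
Start: joints at [1.291, 0.116, 1.442, -0, 1.584, -0.038], TCP at [161.637, 655.367, 250.303] pointing down, gripper open.
Joint ranges: [-2.83, 2.83], [-0.83, 2.19], [0.07, 2.5], [-1.14, 4.28], [0.01, 3], [-2.97, 2.97]. Speed limits (rad/s): [1.89, 1.89, 2.22, 3.14, 3.14, 3.14].

## Interface

Orientations are given as a unit quaternion [w, x, y, z].
In Python, from station import sense, read_camera, sign_off gives the robot as it stands. The module is installed in compiled form; this text tells all that it offers.
- The arm moves only by the tool send_rows, never from a script. Its argument "commands" is a list of rows, each a list of 7 numbers: the shift along the tool's x, y, z as a fraction of full scale, then the turn, a rotation vector about the tool's x, y, z as a fraction of full scale, then the gripper's target within -1 to 1 (fully open at 1, half-way at 0, shut at -1). In form: [[dx, dy, dz, rx, ry, rz, fingers], ...]. A call has 1 to 8 rows; each row shifts and turns the commanded pose from where the row before left it, along the tool's axes as they then stand; what a row does not reach is not made up. Full scale, the value 1, is 30 mm for a shift and 0.08 rad for a turn. A row lasts 1/10 s, in which the tool goes at most 50 mm and 8.59 degrees, less where a joint would pass 70% of its speed; a pose out of reach is approached as far as the arm can. A call with a number of a shift or a turn outside -1 to 1 is refused whole. A call with a gripper value outside its range is refused whole. The fingers move at their own pace and stop on an object; "force" is the grip in N (left out, the last holds). Time passes only in rows, so rows that do not move let the fingers close. It gives the time, the measured TCP pose, the force, the opening and the grip force at its end, in the units of the state.
- sense(): the state, without advancing time (a new reading comes with each control period).
- read_camera(name): name is "side" or "top"; returns a dict with "pixels" (400x640x3 uint8, red, green, blue), "vertical_fov" (degrees; the focal length in pixels is half the picture's height over the tangent of half this angle, whatever the lens; pixels are square), "cx", "cy" (the principal point, pixels), "k1" (the pictures are not rectified: a ray, as slopes to the right and down, at radius r is drawn at 1 + k1 r^2 times it, then the intrinsics apply), "extrinsics" (4x4, takes a point from camera to world coordinates). Camera axes: x right, y up, looking along -z (the intrinsics and any distortion apply to the point x, -y, -z); pixel columns grow to the right and rows downward; lengths in mm; the calibration is good to about 2 mm. A picture is of the moment at which its call begins. There is no depth.
- sign_off(): hands the job in; it is judged then, once.
The state is a dict: "time_s": time; "joint_positions": joint angles; "joint_velocities": joint speeds; "joint_efforts": joint torques, N m; "eef_pos": TCP position; "tool_rot": TCP orientation; "ft_force": force on the tool from outside, world axes, zero at the start; "wrist_torque": the same for the moment, N m; "gripper_width": opening from 0.0 (shut) to 1.0 (fully open); "gripper_force": force on a finger pad.
Only numpy, scipy, OpenCV 4.12 (cv2) and the standard library are available. Lean on these libraries where they do the work, as an engineer would, in place of code of your own. Each camera call takes 0.05 s, during which the arm holds its last target. There are 200 camera calls.

## Working session

There is one attempt and no reset: what is moved stays moved. The work goes in short steps, Python scripts to look and compute and a tool call to move; the robot and the scene stay as the last step left them, time stands still between calls to the robot, and variables do not carry over. Pictures are saved under pics/ and viewed, at most 10 in all, crops included, and the job is handed in when it is done.

Besides the shell and the picture viewer there is one more tool, called after "Request:" as name([rows], argument=value, ...), one row to a line, values as JSON. send_rows: Moves the arm, as the interface text tells. Shift numbers are shares of 30 mm and turn numbers shares of 0.08 rad, none past 1 either way. Its arguments: {"type":"object","properties":{"commands":{"type":"array"},"force":{"type":"number"}},"required":["commands"]}

```bash
mkdir -p pics; cat > h.py <<'E'
import numpy as np, cv2
from station import sense, read_camera
def K(c):
    f=200/np.tan(np.radians(c["vertical_fov"]/2)); return np.array([[f,0,c["cx"]],[0,f,c["cy"]],[0,0,1.]])
def D(c): return np.array([c["k1"],0,0,0,0.])
F=np.diag([1,-1,-1.])
def proj(c,P):
    E=np.array(c["extrinsics"]); R=F@E[:3,:3].T; t=-R@E[:3,3]
    return cv2.projectPoints(np.atleast_2d(np.float64(P)),cv2.Rodrigues(R)[0],t,K(c),D(c))[0][:,0]
def ray(c,uv):
    E=np.array(c["extrinsics"]); p=cv2.undistortPoints(np.float64([[uv]]),K(c),D(c))[0,0]
    return E[:3,3],E[:3,:3]@F@np.array([p[0],p[1],1])
def atz(c,uv,z):
    o,d=ray(c,uv); return o+d*(z-o[2])/d[2]
def tri(c1,u1,c2,u2):
    o,d=ray(c1,u1);q,e=ray(c2,u2); s=np.linalg.lstsq(np.c_[d,-e],q-o,rcond=None)[0]
    a,b=o+s[0]*d,q+s[1]*e; return (a+b)/2,np.linalg.norm(a-b)
def save(c,n): cv2.imwrite("pics/"+n,c["pixels"][:,:,::-1])
E
python3 - <<'E'
from h import *
import pickle
for n in("side","top"):
    c=read_camera(n);save(c,n+"0.png");pickle.dump(c,open(n+"0.pkl","wb"));print(n,c["vertical_fov"],c["cx"],c["cy"],c["k1"],np.round(c["extrinsics"],2).tolist())
s=sense();print(s)
E
```

```text
side 57.84921465611029 313.01085510109914 196.54122173583025 0.020016646810073972 [[0.87, 0.39, -0.31, 260.3], [-0.5, 0.67, -0.55, -522.84], [-0.01, 0.63, 0.77, 832.73], [0.0, 0.0, 0.0, 1.0]]
top 57.293974333048496 318.53107066417436 201.0812002692531 -0.03207730745613228 [[0.03, 1.0, -0.03, 506.5], [-1.0, 0.03, 0.01, -20.54], [0.01, 0.03, 1.0, 1001.81], [0.0, 0.0, 0.0, 1.0]]
{'time_s': 0.1, 'joint_positions': array([ 1.29121348e+00,  1.16453851e-01,  1.44219526e+00, -4.88704224e-07,
        1.58398730e+00, -3.77645726e-02]), 'joint_velocities': array([-0.0015969 , -0.00032988, -0.00140951,  0.00149412,  0.00226425,
        0.00081827]), 'joint_efforts': array([ 2.20553869e-03, -7.33659768e+01, -6.33801413e+01, -1.20062127e-04,
        5.28562596e-03, -6.46851754e-05]), 'eef_pos': array([161.5867893 , 655.22469019, 249.62729799]), 'tool_rot': array([-8.22195715e-05,  1.20614744e-01,  9.92699255e-01, -5.15357885e-04]), 'ft_force': array([-0.21522858, -0.3662612 ,  0.37374544]), 'wrist_torque': array([ 0.01045168, -0.03827641, -0.00108338]), 'gripper_force': 0.0, 'gripper_width': 0.997099090608263}
```

View pics/side0.png

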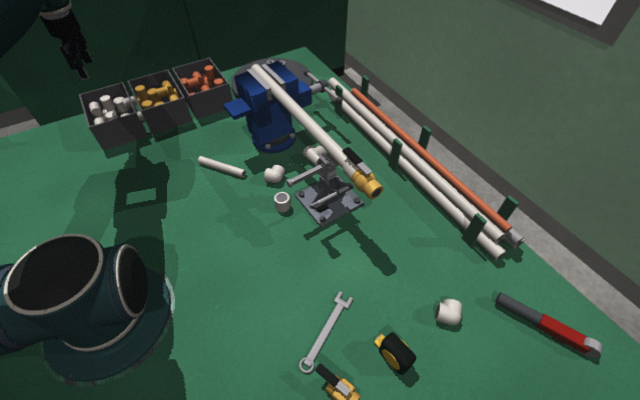

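View pics/top0.png

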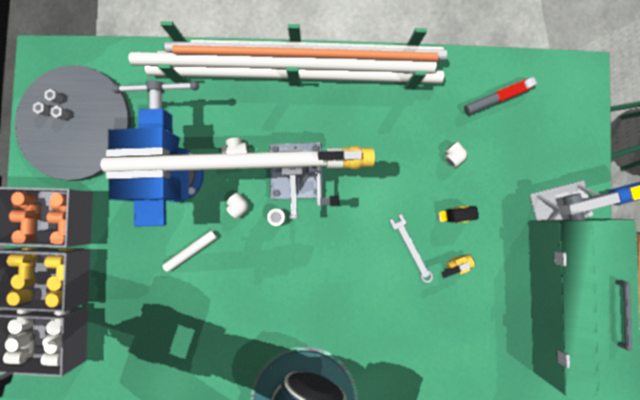

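The side view shows the stand at about (330,195), with the handle running to (290,182). In the top view the stand is at about (297,170), the handle tip at (294,215) and the lock tab at (334,201). The coupling, elbow and tee stand close by. I'll zoom in next.

```bash
python3 - <<'E'
from h import *
import pickle
a=pickle.load(open("side0.pkl","rb"))["pixels"][135:235,275:385];b=pickle.load(open("top0.pkl","rb"))["pixels"][125:235,260:350]
A=cv2.resize(a,None,fx=7,fy=6.0/6*7*0+6,interpolation=2) if 0 else cv2.resize(a,None,fx=6,fy=6,interpolation=2)
B=cv2.resize(b,None,fx=5,fy=5,interpolation=2)
cv2.imwrite("pics/zs.png",A[:,:,::-1]);cv2.imwrite("pics/zt.png",B[:,:,::-1])
E
```

```text
(no output)
```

View pics/zs.png

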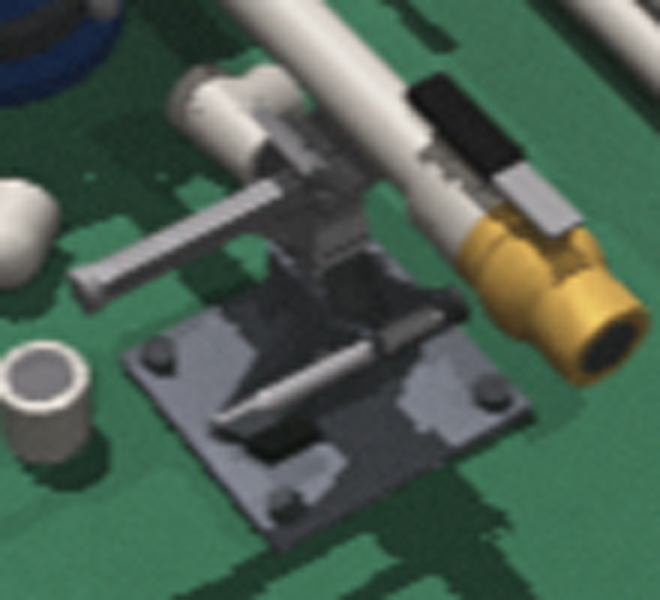

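View pics/zt.png

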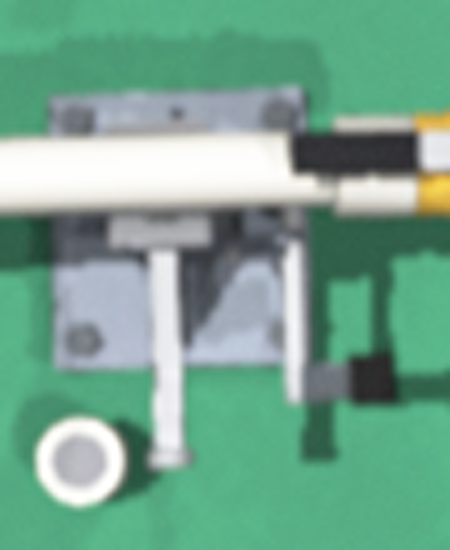

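Side crop: base corners are left (125,355), front (280,548) and right (533,415), with the handle tip at (88,285). Top crop: base corners are at (52,97), (303,88) and (55,368), the handle tip at (170,458) and the black tab at (375,378), pointing -y. Next I'll fit the stand pose.

```bash
python3 - <<'E'
from h import *
import pickle
from scipy.optimize import least_squares
S=pickle.load(open("side0.pkl","rb"));T=pickle.load(open("top0.pkl","rb"))
s=lambda u,v:(275+u/6,135+v/6); t=lambda u,v:(260+u/5,125+v/5)
for bz in(5,8,12):
  obs=[(S,s(125,355),(-75,70,bz)),(S,s(280,540),(-75,-70,bz)),(S,s(533,410),(75,-70,bz)),(T,t(52,97),(75,70,bz)),(T,t(303,88),(75,-70,bz)),(T,t(55,368),(-75,70,bz)),
   (S,s(88,280),(-128,0,151)),(T,t(170,466),(-128,0,151)),(T,t(375,378),(-90,-97,133))]
  W=lambda p,q,dz: (p[0]+np.cos(p[2])*q[0]-np.sin(p[2])*q[1],p[1]+np.sin(p[2])*q[0]+np.cos(p[2])*q[1],q[2]+dz)
  f=lambda p:np.concatenate([proj(c,W(p,q,p[3] if q[2]==151 else 0))[0]-u for c,u,q in obs])
  r=least_squares(f,[600,30,0,5]);print(bz,np.round(r.x,3),r.cost,np.round(r.fun,1).tolist())
p=r.x
for q in[(-92,0,144+p[3]),(-90,-96.5,133)]:print(np.round(W(p,q,0),1))
print(tri(S,s(88,285),T,t(170,458)))
for n,z,u in(("coupling",42,t(80,462)),):print(n,atz(T,u,z))
E
```

```text
5 [6.24148e+02 3.76240e+01 5.80000e-02 1.06060e+01] 6.13626972767157 [-0.9, 0.6, -0.4, 2.2, 0.3, 0.1, -0.7, -0.9, 0.1, -0.7, 0.1, -0.5, -1.6, 0.2, -0.2, -0.8, -0.1, -0.6]
8 [6.23735e+02 3.70390e+01 5.70000e-02 1.13920e+01] 5.253548944031217 [-1.0, 0.2, -0.4, 1.8, 0.4, -0.3, -0.7, -1.0, 0.4, -0.7, 0.1, -0.4, -1.7, 0.2, 0.0, -0.6, 0.2, -0.4]
12 [6.23183e+02 3.62580e+01 5.70000e-02 1.24380e+01] 5.4047348589323265 [-1.1, -0.5, -0.4, 1.3, 0.5, -0.9, -0.5, -1.1, 0.7, -0.8, 0.2, -0.2, -1.8, 0.1, 0.3, -0.4, 0.5, -0.1]
[531.3  31.1 156.4]
[538.8 -65.2 133. ]
(array([499.14114304,  29.66279144, 158.01964615]), np.float64(2.156927991065958))
coupling [493.66548811  84.15519289  42.        ]
```

Request:
send_rows([
  [0,0,0,0,0,-0.93,1],
  [0,0,0,0,0,-0.93,1],
  [0,0,0,0,0,-0.93,1],
  [0,0,0,0,0,-0.93,1],
])

```text
time_s: 0.5
eef_pos: [161.6, 655.3, 249.9]
tool_rot: [-0.0, -0.029, 1.0, -0.0]
ft_force: [-0.8, -0.2, 0.1]
gripper_width: 1.003
gripper_force: 0.0
```

Request:
send_rows([
  [-0.463,-0.894,0,0,0,0,1],
  [-0.463,-0.894,0,0,0,0,1],
  [-0.463,-0.894,0,0,0,0,1],
  [-0.463,-0.894,0,0,0,0,1],
  [-0.463,-0.894,0,0,0,0,1],
  [-0.463,-0.894,0,0,0,0,1],
  [-0.463,-0.894,0,0,0,0,1],
  [-0.463,-0.894,0,0,0,0,1],
])

```text
time_s: 1.3
eef_pos: [284.9, 446.2, 250.0]
tool_rot: [-0.0, -0.028, 1.0, -0.0]
ft_force: [0.0, 0.1, 0.5]
gripper_width: 1.002
gripper_force: 0.0
```

Request:
send_rows([
  [-0.463,-0.894,0,0,0,0,1],
  [-0.463,-0.894,0,0,0,0,1],
  [-0.463,-0.894,0,0,0,0,1],
  [-0.463,-0.894,0,0,0,0,1],
  [-0.463,-0.894,0,0,0,0,1],
  [-0.463,-0.894,0,0,0,0,1],
  [-0.463,-0.894,0,0,0,0,1],
  [-0.463,-0.894,0,0,0,0,1],
])

```text
time_s: 2.1
eef_pos: [407.8, 238.1, 250.1]
tool_rot: [-0.0, -0.028, 1.0, -0.0]
ft_force: [-0.3, 0.4, -0.5]
gripper_width: 1.001
gripper_force: 0.0
```

Request:
send_rows([
  [-0.463,-0.894,0,0,0,0,1],
  [-0.463,-0.894,0,0,0,0,1],
  [-0.463,-0.894,0,0,0,0,1],
  [-0.463,-0.894,0,0,0,0,1],
  [-0.463,-0.894,0,0,0,0,1],
  [-0.463,-0.894,0,0,0,0,1],
  [-0.463,-0.894,0,0,0,0,1],
  [0,0,0,0,0,0,1],
])

```text
time_s: 2.9
eef_pos: [516.0, 54.9, 249.7]
tool_rot: [-0.0, -0.027, 1.0, -0.0]
ft_force: [0.0, 0.7, -0.2]
gripper_width: 0.998
gripper_force: 0.0
```

Request:
send_rows([
  [-0.48,-0.86,0,0,0,0,1],
  [0,0,0.5,0,0,0,1],
  [0,0,0.5,0,0,0,1],
  [0,0,0.5,0,0,0,1],
  [0,0,0,0,0,0,1],
])

```text
time_s: 3.4
eef_pos: [529.6, 33.0, 202.4]
tool_rot: [-0.002, -0.028, 1.0, 0.0]
ft_force: [0.1, 1.0, 0.1]
gripper_width: 1.001
gripper_force: 0.0
```

```bash
python3 - <<'E'
from h import *
import pickle
a=read_camera("side");b=read_camera("top");pickle.dump((a,b),open("p1.pkl","wb"))
A=cv2.resize(a["pixels"][120:235,265:385],None,fx=5,fy=5,interpolation=2)
cv2.imwrite("pics/s1.png",A[:,:,::-1])
s=sense();print(s["eef_pos"],s["tool_rot"],s["ft_force"])
p=s["eef_pos"]; 
for c,o in((a,(265,120)),):
  print((proj(c,[p,p+[0,0,-19],[531.3,31.2,161],[531.3,31.2,154]])-o)*5)
# pipe axis height at stand from start pictures: bright pixels
S=pickle.load(open("side0.pkl","rb"));T=pickle.load(open("top0.pkl","rb"))
g=T["pixels"].min(2);cols=range(225,265,4)
tc=[]
for u in cols:
  r=np.where(g[140:185,u]>150)[0]+140; tc.append((u,(r.min()+r.max())/2,np.ptp(r)+1))
print(np.round(tc,1).tolist())
g=S["pixels"].min(2);sc=[]
for v in range(100,160,6):
  r=np.where(g[v,270:375]>120)[0]+270; sc.append((v,r.min(),r.max()))
print(sc)
E
```

```text
[530.50015953  32.88911875 205.08256411] [-2.78964396e-04 -2.82800475e-02  9.99600000e-01  3.57320395e-05] [ 0.13469882 -0.07654643  0.48763858]
[[169.16564011 219.08963871]
 [170.88608461 246.2293873 ]
 [176.07546302 282.24407602]
 [176.65113909 291.60314822]]
[[225.0, 159.0, 17.0], [229.0, 153.5, 28.0], [233.0, 153.5, 28.0], [237.0, 153.5, 28.0], [241.0, 155.0, 25.0], [245.0, 155.5, 24.0], [249.0, 159.5, 14.0], [253.0, 159.5, 14.0], [257.0, 159.5, 14.0], [261.0, 159.5, 14.0]]
[(100, np.int64(281), np.int64(357)), (106, np.int64(287), np.int64(364)), (112, np.int64(293), np.int64(370)), (118, np.int64(299), np.int64(374)), (124, np.int64(304), np.int64(374)), (130, np.int64(310), np.int64(374)), (136, np.int64(316), np.int64(374)), (142, np.int64(322), np.int64(335)), (148, np.int64(309), np.int64(341)), (154, np.int64(307), np.int64(344))]
```

View pics/s1.png

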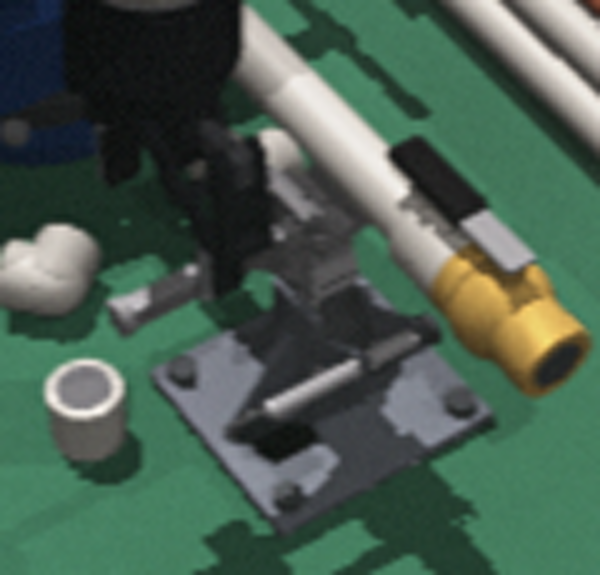

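The gripper is straddling the handle, with both fingers clear of the coupling and the elbow. Next I'll descend and close lightly.

Request:
send_rows([
  [-0.03,-0.05,0.5,0,0,0,1],
  [0,0,0.5,0,0,0,1],
  [0,0,0.5,0,0,0,1],
  [0,0,0.17,0,0,0,1],
  [0,0,0,0,0,0,1],
  [0,0,0,0,0,0,1],
])

```text
time_s: 4.1
eef_pos: [532.0, 30.9, 155.5]
tool_rot: [0.0, -0.028, 1.0, -0.0]
ft_force: [1.5, 0.7, 1.1]
gripper_width: 1.005
gripper_force: 0.0
```

Request:
send_rows([
  [0,0,0,0,0,0,-0.3],
  [0,0,0,0,0,0,-0.6],
  [0,0,0,0,0,0,-0.8],
  [0,0,0,0,0,0,-1],
  [0,0,0,0,0,0,-1],
  [0,0,0,0,0,0,-1],
], force=20)

```text
time_s: 4.7
eef_pos: [531.7, 33.5, 155.5]
tool_rot: [0.0, -0.028, 1.0, 0.003]
ft_force: [-2.3, 25.5, 3.2]
gripper_width: 0.132
gripper_force: 21.4
```

Request:
send_rows([
  [0,0,0,0,0,0,-1],
  [0,0,0,0,0,0,-1],
  [0,0,0,0,0,0,-1],
])

```text
time_s: 5.0
eef_pos: [531.7, 33.5, 155.5]
tool_rot: [0.0, -0.029, 1.0, 0.003]
ft_force: [-2.4, 25.1, 2.1]
gripper_width: 0.134
gripper_force: 21.3
```

Request:
send_rows([
  [0,0.04,0,0,0,0,-1],
  [0,0.045,0,0,0,0,-1],
  [0,0,0,0,0,0,-1],
  [0,0,0,0,0,0,-1],
])

```text
time_s: 5.4
eef_pos: [531.7, 33.8, 155.4]
tool_rot: [0.0, -0.028, 1.0, 0.0]
ft_force: [-2.1, 7.3, 3.0]
gripper_width: 0.136
gripper_force: 21.8
```

Request:
send_rows([
  [0,0,0,0,0,0,-1],
  [0,0,0,0,0,0,-1],
  [0,0,0,0,0,0,-1],
], force=60)

```text
time_s: 5.7
eef_pos: [531.7, 33.8, 155.5]
tool_rot: [0.0, -0.028, 1.0, 0.001]
ft_force: [-2.3, 6.8, 3.8]
gripper_width: 0.124
gripper_force: 62.3
```

Request:
send_rows([
  [0,0.025,-0.01,0,0,0,-1],
  [0,0,-0.02,0,0,0,-1],
])

```text
time_s: 5.9
eef_pos: [531.6, 33.9, 155.8]
tool_rot: [-0.0, -0.028, 1.0, -0.0]
ft_force: [2.3, -1.5, -5.1]
gripper_width: 0.122
gripper_force: 60.9
```

Request:
send_rows([
  [0,0,-0.033,0,0,0,-1],
])

```text
time_s: 6.0
eef_pos: [531.7, 34.0, 156.6]
tool_rot: [-0.0, -0.028, 1.0, -0.0]
ft_force: [4.4, -0.7, -5.1]
gripper_width: 0.125
gripper_force: 60.9
```

Request:
send_rows([
  [0,0,-0.033,0,0,0,-1],
])

```text
time_s: 6.1
eef_pos: [531.7, 34.0, 157.8]
tool_rot: [-0.0, -0.028, 1.0, -0.0]
ft_force: [3.7, -2.1, -5.1]
gripper_width: 0.126
gripper_force: 60.9
```

Request:
send_rows([
  [0,0,-0.033,0,0,0,-1],
])

```text
time_s: 6.2
eef_pos: [531.7, 34.0, 158.9]
tool_rot: [-0.0, -0.028, 1.0, -0.0]
ft_force: [4.2, -2.6, -4.8]
gripper_width: 0.126
gripper_force: 60.9
```

Request:
send_rows([
  [0,0,-0.033,0,0,0,-1],
])

```text
time_s: 6.3
eef_pos: [531.6, 34.0, 159.9]
tool_rot: [-0.0, -0.028, 1.0, -0.0]
ft_force: [5.7, -3.0, -10.8]
gripper_width: 0.127
gripper_force: 60.2
```

Request:
send_rows([
  [0,0,-0.033,0,0,0,-1],
])

```text
time_s: 6.4
eef_pos: [531.6, 34.0, 160.6]
tool_rot: [-0.0, -0.028, 1.0, -0.0]
ft_force: [7.4, -2.8, -11.0]
gripper_width: 0.127
gripper_force: 60.2
```

Request:
send_rows([
  [0,0,-0.033,0,0,0,-1],
])

```text
time_s: 6.5
eef_pos: [531.6, 34.0, 161.5]
tool_rot: [-0.0, -0.028, 1.0, -0.0]
ft_force: [7.8, -3.1, -11.6]
gripper_width: 0.125
gripper_force: 60.2
```

Request:
send_rows([
  [0,0,-0.033,0,0,0,-1],
])

```text
time_s: 6.6
eef_pos: [531.6, 34.0, 162.4]
tool_rot: [-0.0, -0.028, 1.0, -0.0]
ft_force: [7.2, -2.5, -11.3]
gripper_width: 0.13
gripper_force: 60.1
```

Request:
send_rows([
  [0,0,-0.033,0,0,0,-1],
])

```text
time_s: 6.7
eef_pos: [531.6, 34.0, 163.4]
tool_rot: [-0.0, -0.028, 1.0, -0.0]
ft_force: [7.3, -3.6, -12.2]
gripper_width: 0.13
gripper_force: 60.1
```

Request:
send_rows([
  [0,0,-0.033,0,0,0,-1],
])

```text
time_s: 6.8
eef_pos: [531.6, 34.0, 164.4]
tool_rot: [-0.0, -0.028, 1.0, -0.0]
ft_force: [8.8, -1.8, -11.7]
gripper_width: 0.129
gripper_force: 60.1
```

Request:
send_rows([
  [0,0,-0.033,0,0,0,-1],
])

```text
time_s: 6.9
eef_pos: [531.6, 34.0, 165.3]
tool_rot: [-0.0, -0.028, 1.0, -0.0]
ft_force: [7.0, -2.7, -12.1]
gripper_width: 0.123
gripper_force: 60.0
```

Request:
send_rows([
  [0,0,-0.033,0,0,0,-1],
])

```text
time_s: 7.0
eef_pos: [531.6, 34.0, 166.3]
tool_rot: [-0.0, -0.028, 1.0, -0.0]
ft_force: [7.2, -2.3, -12.1]
gripper_width: 0.126
gripper_force: 60.0
```

Request:
send_rows([
  [0,0,-0.033,0,0,0,-1],
])

```text
time_s: 7.1
eef_pos: [531.6, 34.0, 167.7]
tool_rot: [-0.0, -0.028, 1.0, -0.0]
ft_force: [4.4, -1.9, -4.6]
gripper_width: 0.123
gripper_force: 60.9
```

Request:
send_rows([
  [0,0,-0.033,0,0,0,-1],
])

```text
time_s: 7.2
eef_pos: [531.6, 34.0, 168.9]
tool_rot: [-0.0, -0.028, 1.0, -0.0]
ft_force: [3.4, -3.0, -6.1]
gripper_width: 0.127
gripper_force: 60.9
```

Request:
send_rows([
  [0,0,-0.033,0,0,0,-1],
])

```text
time_s: 7.3
eef_pos: [531.6, 34.0, 169.9]
tool_rot: [-0.0, -0.028, 1.0, -0.0]
ft_force: [6.5, -3.2, -10.5]
gripper_width: 0.128
gripper_force: 60.3
```

Request:
send_rows([
  [0,0,-0.033,0,0,0,-1],
])

```text
time_s: 7.4
eef_pos: [531.6, 34.0, 170.6]
tool_rot: [-0.0, -0.028, 1.0, -0.0]
ft_force: [7.2, -3.5, -11.0]
gripper_width: 0.126
gripper_force: 60.2
```

Request:
send_rows([
  [0,0,-0.033,0,0,0,-1],
])

```text
time_s: 7.5
eef_pos: [531.6, 34.0, 171.4]
tool_rot: [-0.0, -0.028, 1.0, -0.0]
ft_force: [7.8, -3.2, -10.7]
gripper_width: 0.127
gripper_force: 60.2
```

Request:
send_rows([
  [0,0,-0.033,0,0,0,-1],
])

```text
time_s: 7.6
eef_pos: [531.6, 34.0, 172.3]
tool_rot: [-0.0, -0.028, 1.0, -0.0]
ft_force: [7.5, -3.3, -11.8]
gripper_width: 0.127
gripper_force: 60.2
```

Request:
send_rows([
  [0,0,-0.033,0,0,0,-1],
])

```text
time_s: 7.7
eef_pos: [531.6, 34.0, 173.3]
tool_rot: [-0.0, -0.028, 1.0, -0.0]
ft_force: [7.3, -3.4, -11.5]
gripper_width: 0.126
gripper_force: 60.1
```

Request:
send_rows([
  [0,0,-0.033,0,0,0,-1],
])

```text
time_s: 7.8
eef_pos: [531.6, 34.0, 174.3]
tool_rot: [-0.0, -0.028, 1.0, -0.0]
ft_force: [7.1, -3.2, -11.6]
gripper_width: 0.127
gripper_force: 60.1
```

Request:
send_rows([
  [0,0,-0.033,0,0,0,-1],
])

```text
time_s: 7.9
eef_pos: [531.6, 34.0, 175.3]
tool_rot: [-0.0, -0.028, 1.0, -0.0]
ft_force: [7.0, -2.2, -12.1]
gripper_width: 0.127
gripper_force: 60.1
```

Request:
send_rows([
  [0,0,-0.033,0,0,0,-1],
])

```text
time_s: 8.0
eef_pos: [531.6, 34.0, 176.2]
tool_rot: [-0.0, -0.028, 1.0, -0.0]
ft_force: [8.0, -2.7, -11.8]
gripper_width: 0.127
gripper_force: 60.0
```

Request:
send_rows([
  [0,0,-0.033,0,0,0,-1],
])

```text
time_s: 8.1
eef_pos: [531.7, 34.0, 177.5]
tool_rot: [-0.0, -0.028, 1.0, -0.0]
ft_force: [4.5, -3.1, -4.5]
gripper_width: 0.122
gripper_force: 60.9
```

Request:
send_rows([
  [0,0,-0.033,0,0,0,-1],
])

```text
time_s: 8.2
eef_pos: [531.7, 34.0, 178.8]
tool_rot: [-0.0, -0.028, 1.0, -0.0]
ft_force: [4.5, -2.7, -5.0]
gripper_width: 0.126
gripper_force: 60.9
```

Request:
send_rows([
  [0,0,-0.033,0,0,0,-1],
])

```text
time_s: 8.3
eef_pos: [531.6, 34.0, 179.9]
tool_rot: [-0.0, -0.028, 1.0, -0.0]
ft_force: [5.5, -3.0, -9.4]
gripper_width: 0.129
gripper_force: 60.3
```

Request:
send_rows([
  [0,0,-0.033,0,0,0,-1],
])

```text
time_s: 8.4
eef_pos: [531.6, 34.0, 180.4]
tool_rot: [-0.0, -0.028, 1.0, -0.0]
ft_force: [6.8, -3.9, -10.4]
gripper_width: 0.124
gripper_force: 60.2
```

Request:
send_rows([
  [0,0,-0.033,0,0,0,-1],
])

```text
time_s: 8.5
eef_pos: [531.6, 34.0, 181.3]
tool_rot: [-0.0, -0.028, 1.0, -0.0]
ft_force: [7.1, -2.9, -11.5]
gripper_width: 0.128
gripper_force: 60.2
```

Request:
send_rows([
  [0,0,-0.033,0,0,0,-1],
])

```text
time_s: 8.6
eef_pos: [531.6, 34.0, 182.2]
tool_rot: [-0.0, -0.028, 1.0, -0.0]
ft_force: [8.3, -3.8, -12.4]
gripper_width: 0.123
gripper_force: 60.1
```

Request:
send_rows([
  [0,0,-0.033,0,0,0,-1],
])

```text
time_s: 8.7
eef_pos: [531.6, 34.0, 183.2]
tool_rot: [-0.0, -0.028, 1.0, -0.0]
ft_force: [7.5, -3.7, -13.1]
gripper_width: 0.126
gripper_force: 60.0
```

Request:
send_rows([
  [0,0,-0.033,0,0,0,-1],
])

```text
time_s: 8.8
eef_pos: [531.6, 34.0, 184.1]
tool_rot: [-0.0, -0.028, 1.0, -0.0]
ft_force: [8.5, -3.1, -12.8]
gripper_width: 0.124
gripper_force: 60.0
```

Request:
send_rows([
  [0,0,-0.033,0,0,0,-1],
])

```text
time_s: 8.9
eef_pos: [531.6, 34.0, 185.0]
tool_rot: [-0.0, -0.028, 1.0, -0.0]
ft_force: [7.6, -3.7, -13.7]
gripper_width: 0.125
gripper_force: 59.9
```

Request:
send_rows([
  [0,0,-0.033,0,0,0,-1],
])

```text
time_s: 9.0
eef_pos: [531.6, 34.0, 185.9]
tool_rot: [-0.0, -0.028, 1.0, -0.0]
ft_force: [8.7, -2.6, -14.4]
gripper_width: 0.127
gripper_force: 59.8
```

Request:
send_rows([
  [0,0,-0.033,0,0,0,-1],
])

```text
time_s: 9.1
eef_pos: [531.6, 34.0, 187.0]
tool_rot: [-0.0, -0.028, 1.0, -0.0]
ft_force: [6.4, -4.1, -6.6]
gripper_width: 0.128
gripper_force: 60.6
```

Request:
send_rows([
  [0,0,-0.033,0,0,0,-1],
])

```text
time_s: 9.2
eef_pos: [531.6, 34.0, 188.4]
tool_rot: [-0.0, -0.028, 1.0, -0.0]
ft_force: [5.2, -4.0, -7.5]
gripper_width: 0.126
gripper_force: 60.6
```

Before contact the pull was about 12 N. It rose from z ≈ 181, so that is the touch. The click at 187 was the first past touch, and one more is due near 197.

Request:
send_rows([
  [0,0,-0.033,0,0,0,-1],
  [0,0,-0.033,0,0,0,-1],
  [0,0,-0.033,0,0,0,-1],
  [0,0,-0.033,0,0,0,-1],
  [0,0,-0.033,0,0,0,-1],
])

```text
time_s: 9.7
eef_pos: [531.6, 34.0, 192.6]
tool_rot: [-0.0, -0.028, 1.0, -0.0]
ft_force: [10.4, -3.6, -17.0]
gripper_width: 0.124
gripper_force: 59.5
```

Request:
send_rows([
  [0,0,-0.033,0,0,0,-1],
])

```text
time_s: 9.8
eef_pos: [531.6, 34.0, 193.5]
tool_rot: [-0.0, -0.028, 1.0, -0.0]
ft_force: [10.9, -3.0, -17.8]
gripper_width: 0.128
gripper_force: 59.4
```

Request:
send_rows([
  [0,0,-0.033,0,0,0,-1],
])

```text
time_s: 9.9
eef_pos: [531.6, 34.0, 194.4]
tool_rot: [-0.0, -0.028, 1.0, -0.0]
ft_force: [10.9, -3.2, -18.8]
gripper_width: 0.125
gripper_force: 59.3
```

Request:
send_rows([
  [0,0,-0.033,0,0,0,-1],
])

```text
time_s: 10.0
eef_pos: [531.6, 34.0, 195.3]
tool_rot: [-0.0, -0.028, 1.0, -0.0]
ft_force: [11.9, -3.3, -19.6]
gripper_width: 0.128
gripper_force: 59.2
```

Request:
send_rows([
  [0,0,-0.033,0,0,0,-1],
])

```text
time_s: 10.1
eef_pos: [531.6, 34.0, 196.2]
tool_rot: [-0.0, -0.028, 1.0, -0.0]
ft_force: [11.7, -3.3, -19.7]
gripper_width: 0.125
gripper_force: 59.1
```

Request:
send_rows([
  [0,0,-0.033,0,0,0,-1],
])

```text
time_s: 10.2
eef_pos: [531.6, 34.0, 197.4]
tool_rot: [-0.0, -0.028, 1.0, -0.0]
ft_force: [8.5, -4.1, -11.3]
gripper_width: 0.122
gripper_force: 59.9
```

Request:
send_rows([
  [0,0,0,0,0,0,-1],
  [0,0,0,0,0,0,-1],
])

```text
time_s: 10.4
eef_pos: [531.6, 34.0, 197.8]
tool_rot: [-0.0, -0.028, 1.0, -0.0]
ft_force: [8.5, -3.9, -13.1]
gripper_width: 0.119
gripper_force: 60.0
```

Request:
send_rows([
  [0,0,0.017,0,0,0,-1],
  [0,0,0.017,0,0,0,-1],
])

```text
time_s: 10.6
eef_pos: [531.6, 34.0, 197.0]
tool_rot: [-0.0, -0.028, 1.0, -0.0]
ft_force: [7.7, -4.0, -11.4]
gripper_width: 0.125
gripper_force: 60.1
```

Request:
send_rows([
  [0,0,0.017,0,0,0,-1],
  [0,0,0.017,0,0,0,-1],
])

```text
time_s: 10.8
eef_pos: [531.6, 34.0, 196.0]
tool_rot: [-0.0, -0.028, 1.0, -0.0]
ft_force: [6.9, -2.8, -10.8]
gripper_width: 0.13
gripper_force: 60.2
```

Request:
send_rows([
  [0,0,0.017,0,0,0,-1],
])

```text
time_s: 10.9
eef_pos: [531.6, 34.0, 195.6]
tool_rot: [-0.0, -0.028, 1.0, -0.0]
ft_force: [4.8, -2.1, -5.2]
gripper_width: 0.125
gripper_force: 60.9
```

Request:
send_rows([
  [0,0,0,0,0,0,-1],
])

```text
time_s: 11.0
eef_pos: [531.6, 34.0, 195.7]
tool_rot: [-0.0, -0.028, 1.0, -0.0]
ft_force: [7.1, -4.1, -9.0]
gripper_width: 0.125
gripper_force: 60.6
```

Request:
send_rows([
  [0,0,0.01,0,0,0,-1],
  [0,0,0.01,0,0,0,-1],
  [0,0,0,0,0,0,-1],
])

```text
time_s: 11.3
eef_pos: [531.6, 34.0, 195.6]
tool_rot: [0.0, -0.028, 1.0, -0.0]
ft_force: [3.0, -3.1, -4.5]
gripper_width: 0.125
gripper_force: 61.2
```

Request:
send_rows([
  [0,0,0,0,0,0,-1],
])

```text
time_s: 11.4
eef_pos: [531.6, 34.0, 195.6]
tool_rot: [0.0, -0.028, 1.0, -0.0]
ft_force: [4.3, -3.8, -4.2]
gripper_width: 0.123
gripper_force: 61.2
```

Request:
send_rows([
  [0,-0.01,0.012,0,0,0,-1],
  [0,0,0,0,0,0,-1],
  [0,0,0,0,0,0,-1],
])

```text
time_s: 11.7
eef_pos: [531.7, 33.9, 195.5]
tool_rot: [0.0, -0.028, 1.0, 0.0]
ft_force: [1.5, -0.6, 1.5]
gripper_width: 0.125
gripper_force: 61.9
```

Request:
send_rows([
  [0,0,0,0,0,0,-1],
  [0,0,0,0,0,0,-1],
], force=20)

```text
time_s: 11.9
eef_pos: [531.7, 34.0, 195.5]
tool_rot: [0.0, -0.028, 1.0, 0.0]
ft_force: [0.6, -1.4, 2.5]
gripper_width: 0.122
gripper_force: 62.1
```

Request:
send_rows([
  [0,0,0,0,0,0,-0.6],
  [0,0,0,0,0,0,-0.4],
  [0,0,0,0,0,0,0],
  [0,0,0,0,0,0,0.4],
  [0,0,0,0,0,0,0.4],
  [0,0,0,0,0,0,0.4],
])

```text
time_s: 12.5
eef_pos: [531.7, 33.9, 195.1]
tool_rot: [-0.0, -0.028, 1.0, 0.0]
ft_force: [-0.5, 0.3, 1.1]
gripper_width: 0.697
gripper_force: 0.0
```

Request:
send_rows([
  [0,0,-0.3,0,0,0,0.4],
  [0,0,-0.6,0,0,0,0.4],
  [0,0,-0.6,0,0,0,0.4],
  [0,0,0,0,0,0,0.4],
])

```text
time_s: 12.9
eef_pos: [532.4, 33.9, 243.6]
tool_rot: [0.002, -0.028, 1.0, -0.0]
ft_force: [-0.1, -0.1, 0.4]
gripper_width: 0.702
gripper_force: 0.0
```

```bash
python3 - <<'E'
from h import *
import pickle
a=read_camera("side");b=read_camera("top")
A=cv2.resize(a["pixels"][120:235,265:385],(480,460),interpolation=2);B=cv2.resize(b["pixels"][135:225,280:342],(310,450),interpolation=2)
C=np.zeros((460,790,3),np.uint8);C[:,:480]=A;C[:450,480:]=B
cv2.imwrite("pics/s2.png",C[:,:,::-1]);s=sense();print(s["eef_pos"],s["ft_force"],s["gripper_width"])
E
```

```text
[531.82186156  33.88565722 240.715734  ] [-0.08872715 -0.29642124 -0.8933904 ] 0.6986788697694735
```

View pics/s2.png

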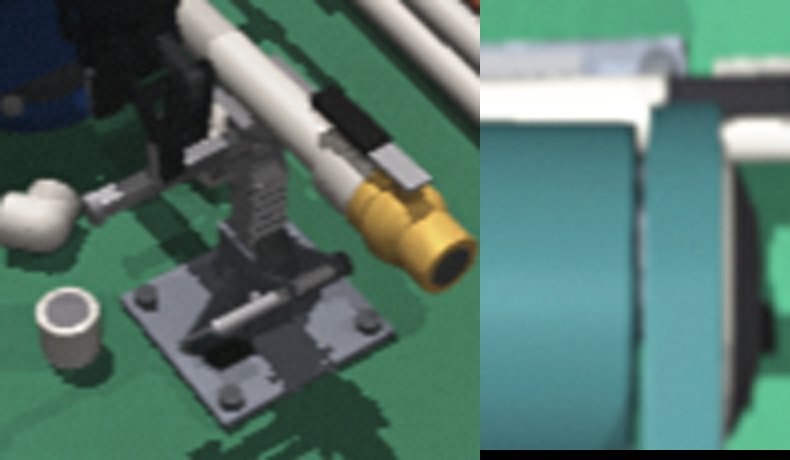

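The column stays raised with the pipe sitting in its saddle, and the lock tab is still up. I'll close the fingers and go to the tab.

Request:
send_rows([
  [0,-0.2,0,0,0,0,-1],
  [-0.02,-0.76,0,0,0,0,-1],
  [-0.02,-0.76,0,0,0,0,-1],
  [-0.02,-0.8,0,0,0,0,-1],
  [0,-0.8,0,0,0,0,-1],
  [0,0,0,0,0,0,-1],
  [0,0,0,0,0,0,-1],
])

```text
time_s: 13.7
eef_pos: [538.8, -65.9, 239.5]
tool_rot: [-0.001, -0.027, 1.0, 0.0]
ft_force: [0.5, 0.6, 0.4]
gripper_width: -0.001
gripper_force: 0.0
```

Request:
send_rows([
  [0,0,0.6,0,0,0,-1],
  [0,0,0.6,0,0,0,-1],
  [0,0,0.6,0,0,0,-1],
  [0,0,0.5,0,0,0,-1],
  [0,0,0,0,0,0,-1],
])

```text
time_s: 14.2
eef_pos: [538.0, -64.8, 168.3]
tool_rot: [-0.002, -0.028, 1.0, 0.0]
ft_force: [-0.4, -0.4, -0.1]
gripper_width: -0.002
gripper_force: 0.0
```

```bash
python3 - <<'E'
from h import *
a=read_camera("side")
A=cv2.resize(a["pixels"][125:235,270:390],(720,660)[:2],interpolation=2)[:600]
cv2.imwrite("pics/s3.png",A[:,:,::-1]);s=sense();print(s["eef_pos"],s["ft_force"],s["gripper_width"])
E
```

```text
[538.55499915 -64.99662125 169.97876373] [-0.63648341 -0.43514868  1.07540454] -0.002867470277656186
```

View pics/s3.png

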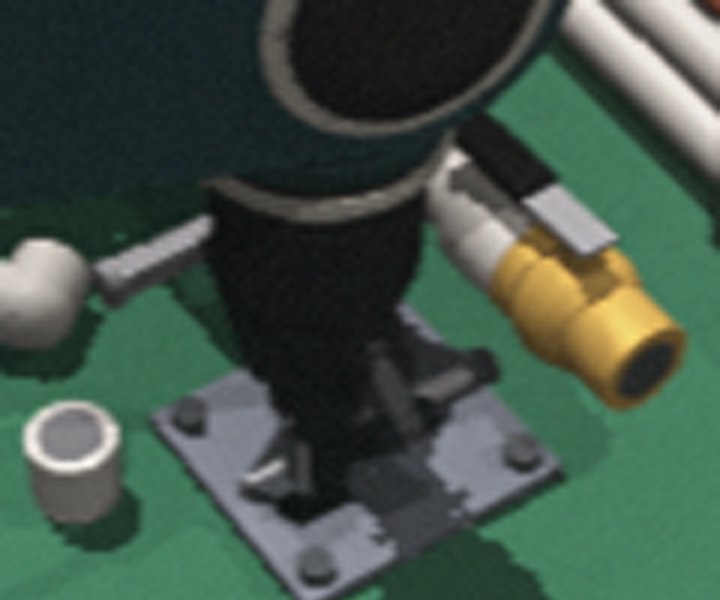

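The closed fingers are over the tab, black against black at about (330,480), and clear of the pipe and valve. I'll press down in small steps and watch the force.

Request:
send_rows([
  [0,0,0.2,0,0,0,-1],
  [0,0,0.2,0,0,0,-1],
  [0,0,0.1,0,0,0,-1],
  [0,0,0.1,0,0,0,-1],
])

```text
time_s: 14.65
eef_pos: [539.5, -66.1, 154.0]
tool_rot: [0.001, -0.028, 1.0, -0.001]
ft_force: [1.5, -4.4, 7.0]
gripper_width: -0.001
gripper_force: 3.3
```

Request:
send_rows([
  [0,0,0.1,0,0,0,-1],
  [0,0,0.1,0,0,0,-1],
])

```text
time_s: 14.85
eef_pos: [539.3, -65.6, 147.6]
tool_rot: [0.001, -0.028, 1.0, -0.0]
ft_force: [0.8, -1.7, 4.5]
gripper_width: -0.001
gripper_force: 1.6
```

Request:
send_rows([
  [0,0,0.1,0,0,0,-1],
  [0,0,0.1,0,0,0,-1],
])

```text
time_s: 15.05
eef_pos: [539.1, -65.5, 141.1]
tool_rot: [0.0, -0.028, 1.0, -0.0]
ft_force: [0.9, -1.9, 4.0]
gripper_width: -0.001
gripper_force: 1.7
```

Request:
send_rows([
  [0,0,0.1,0,0,0,-1],
  [0,0,0.1,0,0,0,-1],
])

```text
time_s: 15.25
eef_pos: [539.0, -65.5, 134.9]
tool_rot: [-0.0, -0.028, 1.0, -0.0]
ft_force: [0.0, -2.0, 3.9]
gripper_width: -0.001
gripper_force: 1.8
```

Contact came at the expected height, with the expected force of about 4 N. I'll keep going to the stop.

Request:
send_rows([
  [0,0,0.1,0,0,0,-1],
  [0,0,0.1,0,0,0,-1],
])

```text
time_s: 15.45
eef_pos: [539.0, -65.5, 128.9]
tool_rot: [-0.0, -0.028, 1.0, -0.0]
ft_force: [-0.3, -2.6, 4.4]
gripper_width: -0.003
gripper_force: 1.9
```

Request:
send_rows([
  [0,0,0.1,0,0,0,-1],
])

```text
time_s: 15.55
eef_pos: [539.0, -65.6, 126.0]
tool_rot: [-0.0, -0.028, 1.0, -0.0]
ft_force: [-0.3, -4.5, 5.3]
gripper_width: -0.001
gripper_force: 2.6
```

Request:
send_rows([
  [0,0,0.05,0,0,0,-1],
])

```text
time_s: 15.65
eef_pos: [539.0, -65.6, 124.4]
tool_rot: [-0.0, -0.028, 1.0, -0.0]
ft_force: [0.3, -4.7, 4.9]
gripper_width: 0.001
gripper_force: 2.5
```

Request:
send_rows([
  [0,0,0.05,0,0,0,-1],
])

```text
time_s: 15.75
eef_pos: [539.1, -65.6, 123.3]
tool_rot: [0.0, -0.028, 1.0, -0.0]
ft_force: [-3.2, -4.6, 15.2]
gripper_width: -0.002
gripper_force: 8.0
```

Request:
send_rows([
  [0,0,0.02,0,0,0,-1],
  [0,0,0,0,0,0,-1],
  [0,0,0,0,0,0,-1],
])

```text
time_s: 16.05
eef_pos: [539.1, -65.7, 123.5]
tool_rot: [0.0, -0.028, 1.0, -0.0]
ft_force: [-4.5, -4.8, 12.4]
gripper_width: 0.0
gripper_force: 6.6
```

Request:
send_rows([
  [0,0,-0.3,0,0,0,-1],
  [0,0,-0.8,0,0,0,-1],
  [0,0,-0.8,0,0,0,-1],
  [0,0,-0.8,0,0,0,-1],
  [0.8,-0.5,-0.8,0,0,0,-1],
  [0.8,-0.5,-0.8,0,0,0,-1],
  [0.8,-0.5,-0.8,0,0,0,-1],
  [0.8,-0.5,-0.5,0,0,0,-1],
])

```text
time_s: 16.85
eef_pos: [445.6, -130.8, 292.3]
tool_rot: [0.001, -0.028, 1.0, 0.0]
ft_force: [0.2, 0.3, 0.1]
gripper_width: -0.002
gripper_force: 0.0
```

Request:
send_rows([
  [0.8,-0.8,0,0,0,0,-1],
  [0.8,-0.8,0,0,0,0,-1],
  [0,-0.8,0,0,0,0,-1],
  [0,-0.8,0,0,0,0,-1],
  [0,0,0,0,0,0,-1],
])

```text
time_s: 17.35
eef_pos: [403.6, -230.8, 290.1]
tool_rot: [-0.0, -0.027, 1.0, 0.0]
ft_force: [0.1, 0.6, 0.2]
gripper_width: -0.002
gripper_force: 0.0
```

```bash
python3 - <<'E'
from h import *
a=read_camera("side");b=read_camera("top")
A=cv2.resize(a["pixels"][120:235,265:385],(480,460),interpolation=2);B=cv2.resize(b["pixels"][135:225,280:342],(310,450),interpolation=2)
C=np.zeros((460,790,3),np.uint8);C[:,:480]=A;C[:450,480:]=B
cv2.imwrite("pics/s4.png",C[:,:,::-1])
E
```

```text
(no output)
```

View pics/s4.png

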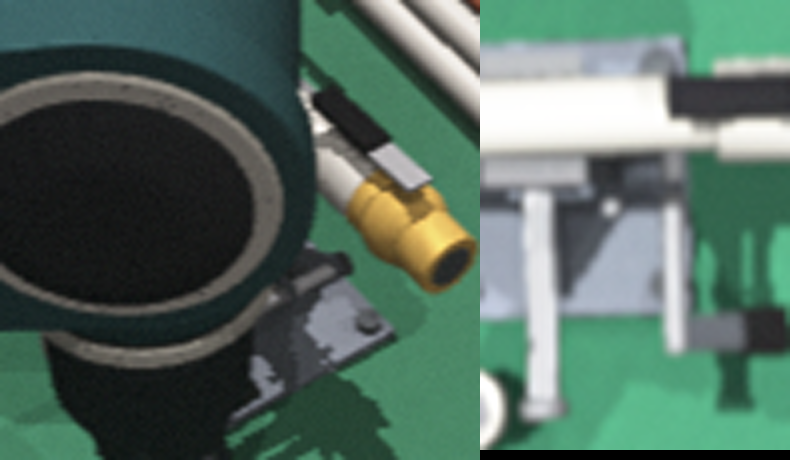

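The top view shows the tab lying level, now reaching past (790,330) in the crop, with the column still up. The stop was felt at the expected height, so I'm handing in.

```bash
python3 -c "
from station import sign_off
print(sign_off())"
```

```text
the job is handed in; nothing more can be done
None
```

I lifted the column two clicks past first touch, let it down gently on its pawl, released it and pressed the lock tab to its stop. The job is handed in at about 17 s, and no verdict came back.

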